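Seat the stopper of a specimen jar with the hand press

TASK

Two hand presses stand on the lab bench and one has a glass specimen jar in it whose rubber stopper still sticks up. Pull that press's sprung lever all the way down and hold it there for about a second so that the stopper goes in, then ease the lever back up slowly, over two or three seconds, until it is fully home; never let it fly back. Leave the jar standing in its seat and do not work the other, empty press.

Things in the scene. Friction and masses are not known exactly. Their poses are not given: they have to be found in the camera images.
- press: The LOADED press (left or right; it holds the jar), bolted down, like the empty one: grey base 170 x 150 x 18 mm, two columns, crossbeam 30 x 140 mm, top at 165 mm, two cheeks on it up to 208 mm, vertical ram, lever on top pointing towards the robot. Origin: under the ram, on the bench. x from the handle end to the back, y along the hinge line, z up; turned up to 0.3 rad about z.
- press_seat (a point): Centre of the floor of the loaded press's jar seat (a shallow dark steel ring), 22 mm above the bench, right under the ram. Axes as the press.
- press_lever (a joint): Lever angle of the loaded press, rad: 0 = home (slopes up 0.45 rad above level towards its handle), growing as the handle is pulled down, 0.70 = bottom stop (0.25 rad below level). A spring drives it home: about 2 N at the handle near home, about 8 N near the bottom; let go, it flies back. The ram goes down 37 mm per rad and meets the stopper at about 0.43 rad.
- press_lever_grip (a point): Centre of the loaded press's handle: a black crossbar, 22 mm diameter, 90 mm long, level across the lever's end, along the hinge line (point's y). Push it down from above or grip it. 230 mm from the hinge line; at home about 290 mm above the bench, at the bottom stop 133 mm. The lever's steel arm, 16 mm wide, 12 mm thick, runs from its middle back to the hinge.
- press_lever_hinge (a point): Point on the hinge line of the loaded press's lever, at the middle of the lever, 190 mm above the bench and 37 mm behind the ram. The handle moves on a circle of 230 mm radius about it, in the upright plane through the lever.
- stopper (a joint): How far the rubber stopper has been pushed into the jar, m: about 0 to 0.001 at the start (sticking up, 10 mm gap under its flange), 0.010 when the lever has gone right down. It stays where it is pushed.
- stopper_top (a point): Centre of the top of the black rubber stopper (flange 41 mm across) in the jar under the ram of the loaded press, about 91 mm above the bench at the start.
- jar: Amber (brown) glass specimen jar, 48 mm in diameter and 55 mm high without its stopper, standing loose in the seat ring of the loaded press. Origin at the centre of its underside, z up. It needs no handling.
- spare_lever (a joint): Lever angle of the other, empty press, rad: 0 = home, grows as it is pulled down. Leave it at home.
- spare_lever_grip (a point): Centre of the handle crossbar of the other, empty press (the same shape and size), at home.
There are look-alikes about, which are no part of the job. Of the things like the jar, leave any that is blue or green; of the rest the smaller one is meant.

How it is judged:
On the way:
1. the loaded press's lever is held down at (or within 0.08 rad of) its bottom stop for 0.6 s with the stopper pushed in at least 6.5 mm (value of joint press_lever above 0.62 rad and value of joint stopper above 0.0065 m), for 0.6 s.
At the end, for the whole second after the job is handed in: The loaded press's lever is back home (within 0.05 rad), the stopper is in (pushed at least 6.5 mm), the jar stands still and upright (within 10 degrees) in its seat (within 8 mm of its centre), and the other press's lever is home (within 0.05 rad) (value of joint each of press_lever, spare_lever below 0.05 rad and value of joint stopper above 0.0065 m and horizontal distance between jar and press_seat below 0.008 m and angle between jar's own z axis and vertical below 0.17 rad and linear speed of jar below 0.02 m/s); the robot touches nothing.
It fails at once if the loaded press's lever flies back: it returns faster than 1.2 rad/s while still more than 0.1 rad from home (velocity of joint press_lever below -1.2 rad/s and value of joint press_lever above 0.1 rad).
It fails at once if the empty press is worked: its lever is pulled down more than 0.2 rad (value of joint spare_lever above 0.2 rad).
It fails at once if the jar is knocked out of its seat: more than 20 mm off its centre (horizontal distance between jar and press_seat above 0.02 m).
It also fails if it takes over 48 s, if anything falls off the work surface, if the arm or the gripper's body presses on something with over 40 N, if the wrist force passes 120 N, or if a joint passes its speed limit or range.

ROBOT

A 6-joint arm with a two-finger parallel gripper is mounted at the origin on the work surface. World frame = base frame: x ahead of the robot, y to its left, z up, the work surface at z = 0. Lengths are in m, angles in rad, forces in N, time in s.
With the tool pointing down it reaches from about 0.325 to 0.85 m from the base axis. Payload 15.5 kg.
Tool frame: the origin (TCP) lies at the very end of the fingers, on their centre line; the grasp point (between the pads) lies 19 mm behind it; z points along the fingers, y is the direction in which the jaws open and shut (so a half turn about z gives the same grasp; the last joint's range is limited). The gripper opens to 91 mm and grips with 3 to 60 N. Pads are 32 mm wide; open, the fingers measure 118 mm over their backs; the gripper's body (76 mm by 178 mm) begins 60 mm behind the grasp point.
Start: joints at [-1.385, 0.494, 1.345, -0, 1.302, -0.096], TCP at [0.174, -0.6, 0.214] pointing down, gripper open.
Joint ranges: [-2.91, 2.91], [-0.82, 2.16], [0.22, 2.67], [-1.22, 4.37], [0.12, 2.79], [-3.08, 3.08]. Speed limits (rad/s): [1.89, 1.89, 2.57, 3.01, 3.01, 3.01].

INTERFACE

Orientations are given as a rotation vector (axis times angle).
In Python, from bench import bot gives the robot as it stands. The module is installed in compiled form; this text tells all that it offers.
- The arm moves only by the tool send_rows, never from a script. Its argument "steps" is one flat list of numbers, 4 for each row, row after row: the shift along the tool's x, y, z in cm, then the turn about the tool's z in degrees. A call has 1 to 12 rows; each row is the pose to reach, as a shift and turn from the pose commanded when the call began, along the tool's axes at that moment; what a row does not reach only later rows make up. A row lasts 1/12 s, in which the tool goes at most 41.7 mm and 7.16 degrees, less where a joint would pass 70% of its speed; a pose out of reach is approached as far as the arm can. A call with a gripper value outside its range is refused whole. "gripper" is the opening, from 0 (shut) to 1 (fully open), set as the call begins (left out, the last holds). The fingers move at their own pace and stop on an object; "grip_force" is the grip in N (left out, the last holds). Time passes only in rows, so rows that repeat a pose let the fingers close. It gives the time, the measured TCP pose, the force and the opening at its end, in the units of the state.
- bot.sense(): the state, without advancing time (a new reading comes with each control period).
- bot.camera(name): name is "scene" or "top" or "wrist"; returns the picture (400x640x3 uint8, red, green, blue); there is no depth.
- bot.camera_model(name): a dict with "vfov" (degrees; the focal length in pixels is half the picture's height over the tangent of half this angle, whatever the lens; pixels are square), "cx", "cy" (the principal point, pixels), "extrinsics" (4x4, takes a point from world to camera coordinates). Camera axes: x right, y down, z forward; pixel columns grow to the right and rows downward; lengths in m; the calibration is good to about 2 mm. A picture is of the moment at which its call begins: read the wrist's pose just before it. camera_model takes no time and is no camera call; for the wrist camera it gives the pose at the moment of the call.
- bot.hand_in(): hands the job in, once; it reports no verdict.
The state is a dict: "clock": time; "joint_pos": joint angles; "dq": joint speeds; "joint_torque": joint torques, N m; "tool_pos": TCP position; "orientation": TCP orientation; "ft_force": force on the tool from outside, world axes, zero at the start; "moment": the same for the moment, N m; "grip_width": opening from 0.0 (shut) to 1.0 (fully open).
Only numpy, scipy, OpenCV 4.12 (cv2) and the standard library are available. Lean on these libraries where they do the work, as an engineer would, in place of code of your own. Each camera call takes 0.05 s, during which the arm holds its last target.

## Working session

There is one attempt and no reset: what is moved stays moved. The work goes in short steps, Python scripts to look and compute and a tool call to move; the robot and the scene stay as the last step left them, time stands still between calls to the robot, and variables do not carry over. Pictures are saved under pics/ and viewed, and the job is handed in when it is done.

Besides the shell and the picture viewer there is one more tool, called after "Emit:" as name(argument=value, ...) on one line, values as JSON. send_rows: Moves the arm, as the interface text tells. Its arguments: {"type":"object","properties":{"steps":{"type":"array"},"gripper":{"type":"number"},"grip_force":{"type":"number"}},"required":["steps"]}

```bash
mkdir -p pics; python3 - <<'E'
from bench import bot
import cv2
s=bot.sense(); print({k:s[k] for k in s})
for n in ("scene","top"):
    im=bot.camera(n); cv2.imwrite(f"pics/{n}0.png",im[:,:,::-1]); m=bot.camera_model(n); print(n,m)
E
```

```text
{'clock': 0.0, 'joint_pos': array([-1.38449345e+00,  4.94170439e-01,  1.34613271e+00,  7.88209347e-06,
        1.30251479e+00, -9.54946968e-02]), 'dq': array([ 0.00088942, -0.00059505, -0.00031492,  0.00013591, -0.00124411,
        0.00170706]), 'joint_torque': array([-2.20273512e-03, -8.78835154e+01, -3.81860304e+01,  7.05923955e-02,
        5.33913088e-02, -7.57122211e-05]), 'tool_pos': array([ 0.1737387 , -0.59996431,  0.21334566]), 'orientation': array([-3.10924825e+00, -4.41008244e-01,  7.54049620e-05]), 'ft_force': array([ 0.29888952,  0.8402096 , -0.45148217]), 'moment': array([0.03784392, 0.01054584, 0.03471459]), 'grip_width': 1.0010422277166238}
scene {'vfov': 54.85589128353547, 'cx': 324.4230687974232, 'cy': 201.86947443019068, 'extrinsics': array([[-0.43798196,  0.89897804, -0.00320921,  0.26565682],
       [ 0.75433384,  0.36556473, -0.54529156, -0.40670953],
       [-0.48903196, -0.24124868, -0.83824031,  1.39802959],
       [ 0.        ,  0.        ,  0.        ,  1.        ]])}
top {'vfov': 50.10490096137183, 'cx': 316.31905204802706, 'cy': 197.80618016300573, 'extrinsics': array([[-4.78744212e-03, -9.99824665e-01,  1.81030353e-02,
        -1.63221443e-04],
       [-9.97873513e-01,  3.59973506e-03, -6.50806764e-02,
         6.72286699e-01],
       [ 6.50040993e-02, -1.83761094e-02, -9.97715784e-01,
         1.04533122e+00],
       [ 0.00000000e+00,  0.00000000e+00,  0.00000000e+00,
         1.00000000e+00]])}
```

View pics/scene0.png

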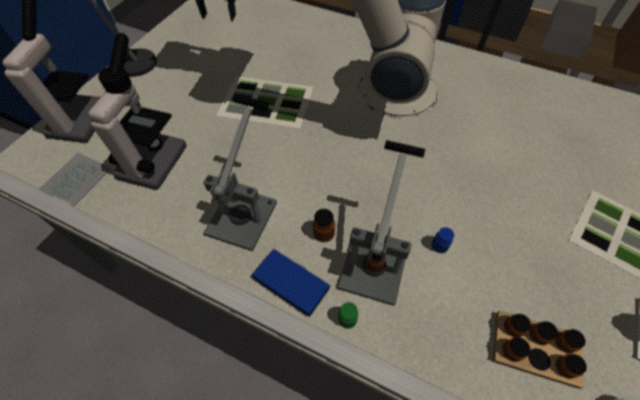

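View pics/top0.png

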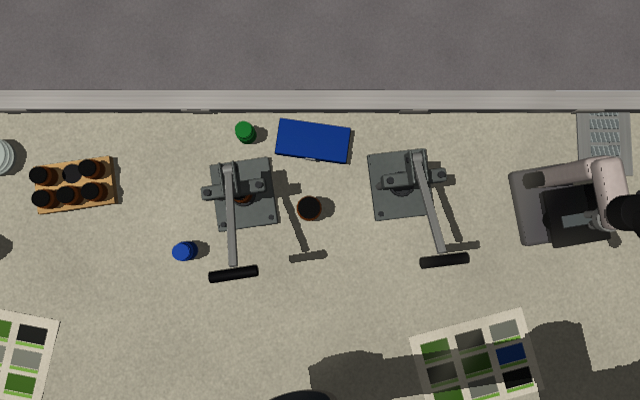

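```bash
python3 - <<'E'
import cv2,numpy as np
a=cv2.imread("pics/scene0.png");b=cv2.imread("pics/top0.png")
c=cv2.resize(a[130:310,320:460],None,fx=3.3,fy=3.3,interpolation=cv2.INTER_CUBIC)
d=cv2.resize(b[140:300,180:300],None,fx=3.3,fy=3.3,interpolation=cv2.INTER_CUBIC)
d=cv2.copyMakeBorder(d,0,c.shape[0]-d.shape[0],0,0,cv2.BORDER_CONSTANT)
e=a[80:260,190:290]
cv2.imwrite("pics/c1.png",np.clip(np.hstack([c[:,:400],d])*1.5,0,255)); 
cv2.imwrite("pics/c2.png",np.clip(cv2.resize(e,None,fx=3,fy=3,interpolation=cv2.INTER_CUBIC)*1.5,0,255))
E
```

```text
[ WARN:0@0.082] global loadsave.cpp:1063 imwrite_ Unsupported depth image for selected encoder is fallbacked to CV_8U.
```

View pics/c1.png

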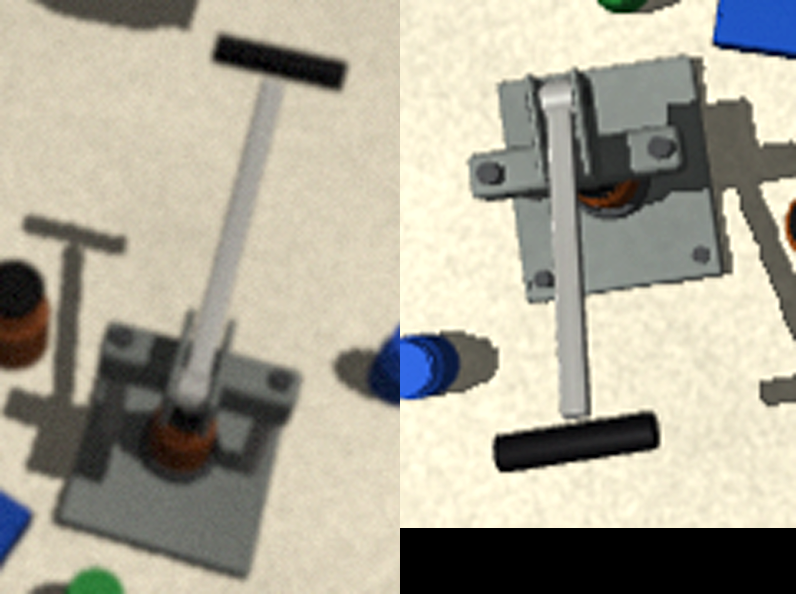

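View pics/c2.png

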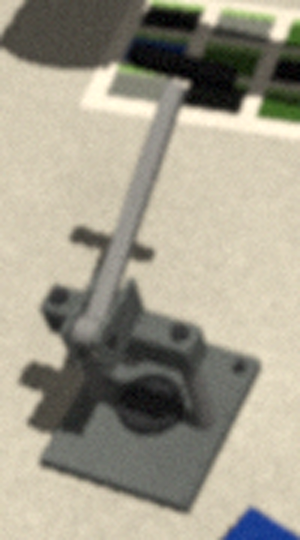

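```bash
cat > h.py <<'E'
import numpy as np,cv2
from bench import bot
def P(n):
    m=bot.camera_model(n); f=200/np.tan(np.radians(m["vfov"]/2))
    return np.array([[f,0,m["cx"]],[0,f,m["cy"]],[0,0,1]])@m["extrinsics"][:3]
def tri(uv):  # {cam:(u,v)}
    A=[]
    for n,(u,v) in uv.items():
        p=P(n); A+= [u*p[2]-p[0], v*p[2]-p[1]]
    X=np.linalg.svd(np.array(A))[2][-1]; return X[:3]/X[3]
def proj(n,X):
    q=P(n)@np.append(X,1); return q[:2]/q[2]
def atz(n,u,v,z):
    p=P(n); A=np.array([u*p[2]-p[0], v*p[2]-p[1]]); return np.linalg.solve(A[:,:2],-A[:,2]*z-A[:,3])
E
python3 - <<'E'
from h import *
a=dict(top=(210,277),scene=(424.2,152.7)); b=dict(top=(257.6,270.3),scene=(386.1,144.5))
c=dict(top=(233.9,273.5),scene=(405,148.6))
X=[tri(k) for k in (a,b,c)]
for x,k in zip(X,(a,b,c)): print(x,[proj(n,x)-k[n] for n in k])
d=X[0]-X[1];print(np.linalg.norm(d),np.arctan2(-d[0],d[1]))
for z in (.28,.29): print([atz(n,*c[n],z) for n in c])
# base corners top crop
g=lambda u,v:((u-400)/3.3+180,v/3.3+140)
for p in [(500,84),(690,57),(718,272),(530,301)]: print(atz("top",*g(*p),.018))
# seat/ram in scene?
for p in [(208,180)]: pass
E
```

```text
[0.50967074 0.19853344 0.29235799] [array([-0.6660619 ,  0.24217453]), array([-0.72422745,  0.04543889])]
[0.52066188 0.11250049 0.28846108] [array([-0.86496444,  0.34391247]), array([-0.9369192 ,  0.02295218])]
[0.51539654 0.15558124 0.29051715] [array([-0.81673446,  0.31040154]), array([-0.88623972,  0.03814505])]
0.08681969382807982 0.1270667130110012
[array([0.51480279, 0.15590583]), array([0.50499101, 0.15590257])]
[array([0.51589493, 0.15417929]), array([0.51396078, 0.15726225])]
[0.7546877  0.26211079]
[0.77508041 0.11823986]
[0.61146904 0.09673427]
[0.59036121 0.23780667]
```

```bash
cat >> h.py <<'E'
from scipy.spatial.transform import Rotation as R
def st():
    s=bot.sense(); r=R.from_rotvec(s["orientation"]).as_matrix(); return s,np.array(s["tool_pos"]),r
def rel(T):
    s,p,r=st(); return r.T@(np.array(T)-p)*100
E
python3 - <<'E'
from h import *
s,p,r=st(); print(p,r.round(3)); 
for T in [(.174,-.6,.42),(.515,.155,.42)]: print(rel(T).round(2))
yaw=.138; xp=np.array([np.cos(yaw),np.sin(yaw),0]); l=r.T@xp; print("turn deg",np.degrees(np.arctan2(l[1],l[0])))
E
```

```text
[ 0.17374186 -0.60002264  0.21341435] [[ 0.961  0.278 -0.   ]
 [ 0.278 -0.961  0.001]
 [ 0.    -0.001 -1.   ]]
[ 3.000e-02 -2.000e-02 -2.066e+01]
[ 53.78 -63.06 -20.59]
turn deg 8.238080390209252
```

Emit:
send_rows(steps=[0,0,-4,0,0,0,-8,0,0,0,-12,0,0,0,-16,0,0,0,-18,0,2,-2.4,-19,1,5,-5.9,-20,2,8,-9.4,-20,4,11,-12.9,-20,6,14,-16.4,-20,8,17,-19.9,-20,8.2,20,-23.4,-20,8.2], gripper=0)

```text
clock: 1.1
tool_pos: [0.2896, -0.343, 0.4137]
orientation: [-3.134, -0.216, 0.0]
ft_force: [1.2, -0.4, -0.0]
grip_width: 0.156
```

```bash
python3 - <<'E'
from h import *
s,p,r=st(); print(s["clock"],p,r.round(3),s["ft_force"],s["grip_width"]); print(rel((.515,.155,.36)).round(2),rel((.515,.155,.415)).round(2))
E
```

```text
1.1 [ 0.28961469 -0.34298408  0.41367799] [[ 0.991  0.137 -0.   ]
 [ 0.137 -0.991  0.   ]
 [-0.    -0.    -1.   ]] [ 1.18583705 -0.44548897 -0.00411475] 0.15605531452501922
[ 29.17 -46.23   5.38] [ 29.17 -46.23  -0.12]
```

Emit:
send_rows(steps=[2.2,-3.5,0,0,4.4,-7,0,0,6.6,-10.5,0,0,8.8,-14,0,0,11,-17.5,0,0,13.2,-21,0,0,15.4,-24.5,0,0,17.6,-28,0,0,19.8,-31.5,0,0,22,-35,0,0,24.2,-38.5,0,0,26,-41,0,0])

```text
clock: 2.1
tool_pos: [0.4906, 0.1002, 0.4136]
orientation: [-3.133, -0.22, 0.001]
ft_force: [1.4, -1.1, -0.3]
grip_width: 0.006
```

Emit:
send_rows(steps=[0.8,-1.5,0,0,1.7,-3,0,0,1.7,-3,0,0,1.7,-3,0,0,1.7,-3,0,0])

```text
clock: 2.52
tool_pos: [0.5027, 0.1286, 0.4137]
orientation: [3.134, 0.218, -0.001]
ft_force: [-0.3, -0.2, -0.4]
grip_width: 0.001
```

```bash
python3 - <<'E'
from h import *
s,p,r=st(); print(s["clock"],p,r.round(3),s["ft_force"],s["grip_width"]); print(rel((.515,.155,.32)).round(2))
ims=[bot.camera(n) for n in ("scene","top","wrist")]
for n,i in zip(("scene","top","wrist"),ims): cv2.imwrite(f"pics/{n}1.png",i[:,:,::-1])
a=cv2.resize(ims[0][60:220,300:500,::-1],None,fx=3,fy=3)
cv2.imwrite("pics/c3.png",a)
E
```

```text
2.5167 [0.50266804 0.12857519 0.41373645] [[ 0.99   0.138 -0.001]
 [ 0.138 -0.99  -0.   ]
 [-0.001  0.    -1.   ]] [-0.25765008 -0.16978669 -0.37239706] 0.0009685970016289944
[ 1.59 -2.45  9.37]
```

View pics/c3.png

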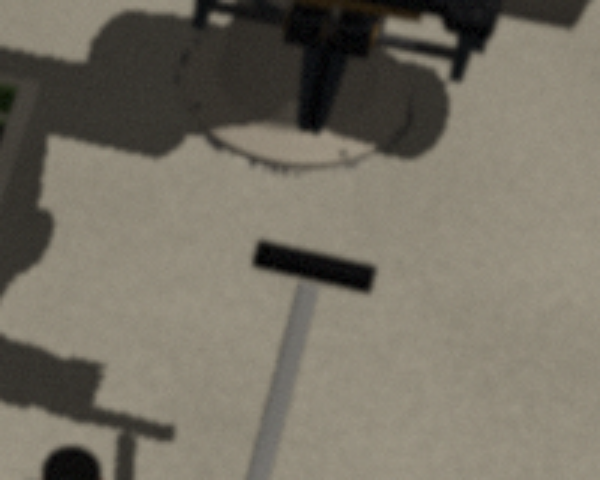

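View pics/wrist1.png

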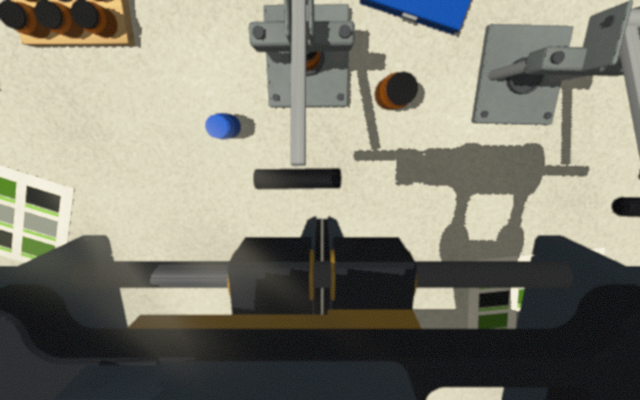

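```bash
python3 - <<'E'
from h import *
for u in [(254,179),(341,179),(297.5,179)]: print(atz("wrist",*u,.29))
d=dict(wrist=(297.5,179),top=(233.9,273.5),scene=(405,148.6)); x=tri(d); print(x)
for n in d: print(proj(n,x)-d[n])
E
```

```text
[0.51018168 0.20123546]
[0.52248608 0.11149783]
[0.5163335  0.15636944]
[0.51571119 0.15573086 0.29073916]
[0.48482072 0.80271345]
[-0.91839613  0.15159727]
[-0.85336484  0.09120923]
```

Emit:
send_rows(steps=[0.8,-1.2,1,0,1.7,-2.5,3,0,1.7,-2.5,5,0,1.7,-2.5,7,0,1.7,-2.5,8.5,0,1.7,-2.5,9.4,0,1.7,-2.5,9.8,0,1.7,-2.5,9.8,0,1.7,-2.5,9.8,0,1.7,-2.5,9.8,0])

```text
clock: 3.5
tool_pos: [0.5168, 0.1562, 0.3169]
orientation: [-3.134, -0.217, -0.002]
ft_force: [0.2, -0.3, 0.3]
grip_width: 0.008
```

```bash
python3 - <<'E'
from h import *
s,p,r=st(); print(s["clock"],p,s["ft_force"]); print(rel((.516,.156,.301)).round(2))
ims=[bot.camera(n)[:,:,::-1] for n in ("scene","wrist")]
a=cv2.resize(ims[0][60:220,300:500],None,fx=3,fy=3)
cv2.imwrite("pics/c4.png",np.clip(a.astype(float)*1.6,0,255).astype('uint8'))
cv2.imwrite("pics/w4.png",ims[1])
z0=.301; 
for q in np.linspace(0,.72,13):
    a=.45-q; print(round(q,2), (-(23*np.cos(a)-20.71)).round(2), (-23*(np.sin(a)-np.sin(.45))).round(2))
E
```

```text
3.5 [0.51684961 0.15621316 0.31686349] [ 0.22929749 -0.29094559  0.2915425 ]
[-0.09  0.01  1.59]
0.0 -0.0 -0.0
0.06 -0.56 1.26
0.12 -1.05 2.55
0.18 -1.46 3.87
0.24 -1.78 5.21
0.3 -2.03 6.57
0.36 -2.2 7.94
0.42 -2.28 9.31
0.48 -2.28 10.69
0.54 -2.2 12.07
0.6 -2.03 13.44
0.66 -1.78 14.8
0.72 -1.46 16.14
```

View pics/c4.png

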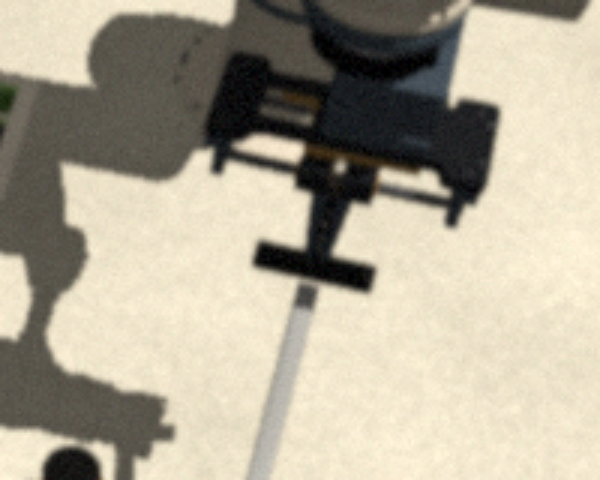

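View pics/w4.png

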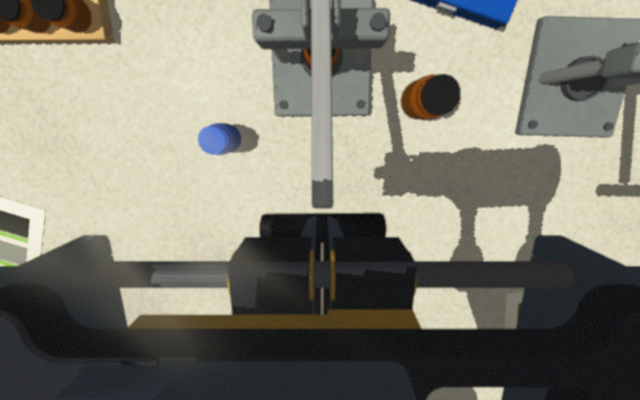

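Emit:
send_rows(steps=[0,0,0.8,0,0,0,1.6,0,-0.3,0,2.2,0,-0.5,0,2.8,0,-0.75,0,3.4,0,-0.95,0,4.0,0,-1.15,0,4.6,0,-1.3,0,5.1,0,-1.45,0,5.5,0,-1.45,0,5.5,0,-1.45,0,5.5,0])

```text
clock: 4.52
tool_pos: [0.5019, 0.1541, 0.2609]
orientation: [-3.134, -0.218, 0.0]
ft_force: [-2.7, -0.3, 3.9]
grip_width: 0.004
```

```bash
python3 - <<'E'
from h import *
s,p,r=st(); print(s["clock"],p,s["ft_force"]); 
ims=[bot.camera(n)[:,:,::-1] for n in ("scene","wrist")]
a=cv2.resize(ims[0][60:220,300:500],None,fx=3,fy=3)
cv2.imwrite("pics/c5.png",np.clip(a.astype(float)*1.6,0,255).astype('uint8'))
cv2.imwrite("pics/w5.png",ims[1])
E
```

```text
4.5167 [0.50193558 0.1541352  0.26085553] [-2.74582759 -0.34037043  3.93053152]
```

View pics/c5.png

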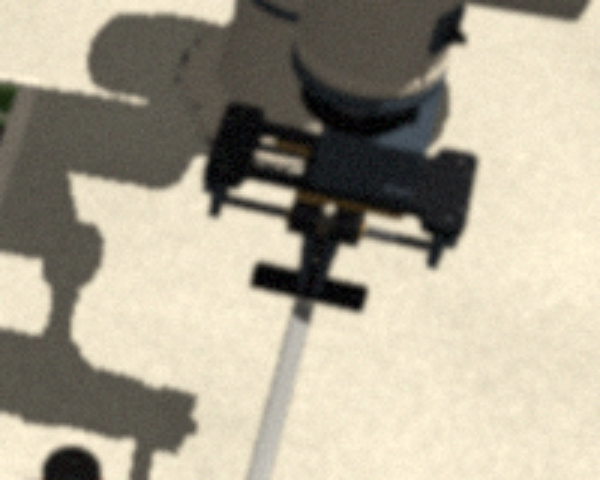

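View pics/w5.png

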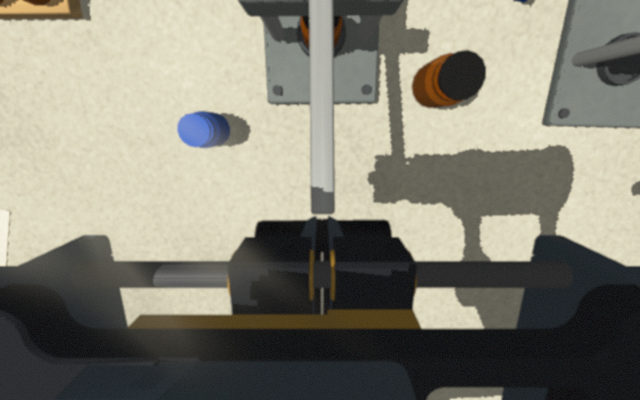

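Emit:
send_rows(steps=[-0.15,0,0.6,0,-0.3,0,1.3,0,-0.45,0,2.0,0,-0.55,0,2.7,0,-0.65,0,3.4,0,-0.75,0,4.1,0,-0.8,0,4.8,0,-0.8,0,5.5,0,-0.8,0,6.1,0,-0.8,0,6.5,0,-0.8,0,6.8,0,-0.8,0,6.8,0])

```text
clock: 5.62
tool_pos: [0.4937, 0.153, 0.192]
orientation: [3.134, 0.218, -0.002]
ft_force: [-4.1, -0.7, 6.8]
grip_width: 0.003
```

```bash
python3 - <<'E'
from h import *
s,p,r=st(); print(s["clock"],p,s["ft_force"]); print(rel((.500,.1535,.144)))
cv2.imwrite("pics/w6.png",bot.camera("wrist")[:,:,::-1])
E
```

```text
5.6167 [0.49368786 0.15298124 0.19195777] [-4.13119706 -0.69869742  6.7735875 ]
[0.6378185  0.03593116 4.79504882]
```

View pics/w6.png

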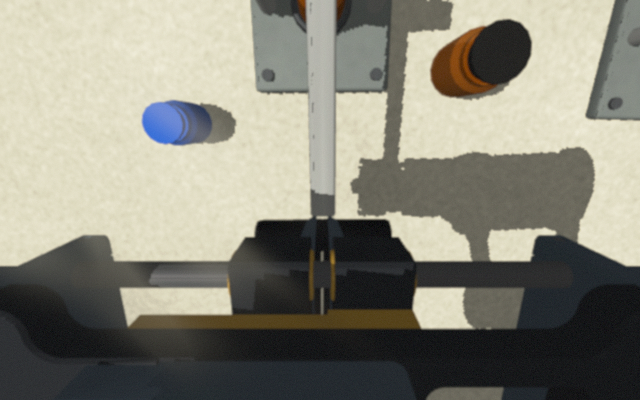

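Emit:
send_rows(steps=[0,0,0.5,0,0.05,0,1.0,0,0.1,0,1.5,0,0.15,0,2.0,0,0.2,0,2.5,0,0.3,0,3.0,0,0.4,0,3.4,0,0.5,0,3.8,0,0.55,0,4.1,0,0.6,0,4.4,0,0.6,0,4.5,0,0.6,0,4.5,0])

```text
clock: 6.67
tool_pos: [0.4999, 0.1539, 0.1473]
orientation: [3.134, 0.218, -0.001]
ft_force: [-3.2, -0.0, 7.2]
grip_width: 0.004
```

Emit:
send_rows(steps=[0,0,0.1,0,0,0,0.2,0,0,0,0.3,0,0,0,0.3,0,0,0,0.3,0])

```text
clock: 7.08
tool_pos: [0.5004, 0.1539, 0.1447]
orientation: [-3.134, -0.218, -0.001]
ft_force: [-2.4, -0.7, 6.9]
grip_width: 0.003
```

Emit:
send_rows(steps=[0,0,0.1,0,0,0,0.2,0,0,0,0.2,0,0,0,0.2,0])

```text
clock: 7.42
tool_pos: [0.5007, 0.154, 0.1433]
orientation: [-3.134, -0.218, -0.002]
ft_force: [-5.4, -1.2, 17.6]
grip_width: 0.005
```

Emit:
send_rows(steps=[0,0,0,0,0,0,0,0,0,0,0,0,0,0,0,0,0,0,0,0,0,0,0,0,0,0,0,0,0,0,0,0,0,0,0,0,0,0,0,0,0,0,0,0,0,0,0,0])

```text
clock: 8.42
tool_pos: [0.5007, 0.154, 0.1433]
orientation: [-3.134, -0.218, -0.002]
ft_force: [-4.9, -1.3, 16.9]
grip_width: 0.003
```

```bash
python3 - <<'E'
from h import *
s,p,r=st(); print(s["clock"],p,s["ft_force"]); 
i=bot.camera("scene")[:,:,::-1]
cv2.imwrite("pics/c7.png",np.clip(cv2.resize(i[120:310,320:500],None,fx=3,fy=3,interpolation=2).astype(float)*1.6,0,255).astype('uint8'))
E
```

```text
8.4167 [0.50065076 0.15398686 0.14330397] [-4.90078914 -1.34741169 16.93945258]
```

View pics/c7.png

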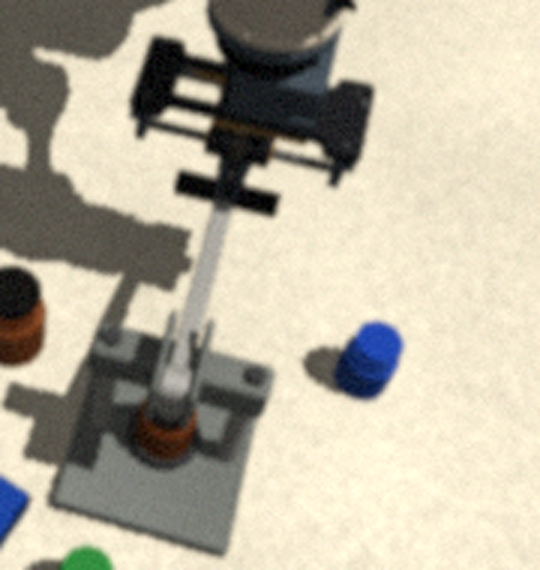

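Emit:
send_rows(steps=[0,0,-0.2,0,-0.1,0,-0.6,0,-0.2,0,-1.0,0,-0.3,0,-1.4,0,-0.4,0,-1.8,0,-0.45,0,-2.2,0,-0.5,0,-2.6,0,-0.55,0,-3.0,0,-0.6,0,-3.4,0,-0.65,0,-3.8,0,-0.65,0,-4.2,0,-0.7,0,-4.6,0])

```text
clock: 9.47
tool_pos: [0.4933, 0.1529, 0.1893]
orientation: [-3.134, -0.218, -0.001]
ft_force: [2.5, 1.2, 4.3]
grip_width: 0.006
```

Emit:
send_rows(steps=[0,0,-0.4,0,0,0,-0.8,0,0,0,-1.2,0,0,0,-1.6,0,0,0,-2.0,0,0,0,-2.4,0,0.05,0,-2.8,0,0.08,0,-3.2,0,0.12,0,-3.6,0,0.15,0,-4.0,0,0.2,0,-4.4,0,0.25,0,-4.8,0])

```text
clock: 10.47
tool_pos: [0.4955, 0.1532, 0.2373]
orientation: [3.134, 0.218, -0.0]
ft_force: [0.7, 0.8, 1.9]
grip_width: 0.004
```

Emit:
send_rows(steps=[0.07,0,-0.4,0,0.14,0,-0.8,0,0.22,0,-1.2,0,0.32,0,-1.6,0,0.42,0,-2.0,0,0.52,0,-2.4,0,0.64,0,-2.8,0,0.76,0,-3.2,0,0.9,0,-3.6,0,1.02,0,-4.0,0,1.16,0,-4.4,0,1.3,0,-4.8,0])

```text
clock: 11.47
tool_pos: [0.5085, 0.155, 0.2853]
orientation: [3.134, 0.218, -0.0]
ft_force: [0.7, -0.8, 1.8]
grip_width: 0.006
```

Emit:
send_rows(steps=[0.15,0,-0.4,0,0.3,0,-0.7,0,0.45,0,-1.0,0,0.6,0,-1.3,0,0.7,0,-1.6,0,0.7,0,-1.9,0,0.7,0,-2.5,0,0.7,0,-4,0,0.7,0,-6,0,0.7,0,-7,0,0.7,0,-7,0,0.7,0,-7,0])

```text
clock: 12.47
tool_pos: [0.5154, 0.156, 0.3549]
orientation: [-3.134, -0.218, -0.001]
ft_force: [-0.5, 0.1, -0.1]
grip_width: 0.005
```

```bash
python3 - <<'E'
from h import *
s,p,r=st(); print(s["clock"],p,s["ft_force"]); 
i=bot.camera("scene")[:,:,::-1]
cv2.imwrite("pics/c8.png",np.clip(cv2.resize(i[120:310,320:500],None,fx=3,fy=3,interpolation=2).astype(float)*1.6,0,255).astype('uint8'))
cv2.imwrite("pics/t8.png",bot.camera("wrist")[:,:,::-1])
cv2.imwrite("pics/s8.png",i)
E
```

```text
12.4667 [0.51538692 0.15600529 0.35487802] [-0.48177847  0.05854609 -0.08554787]
```

View pics/c8.png

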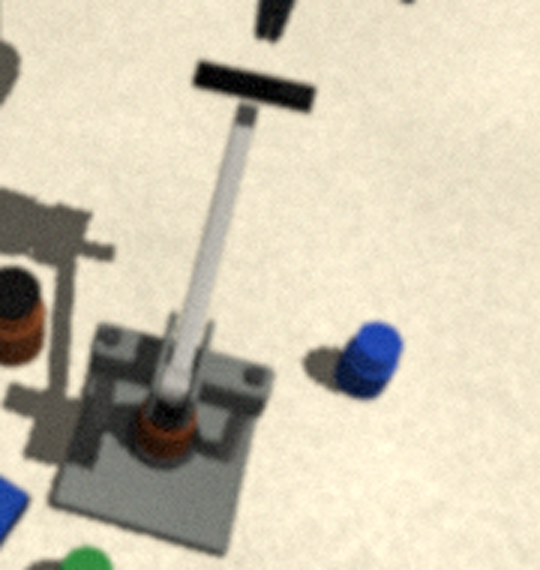

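View pics/t8.png

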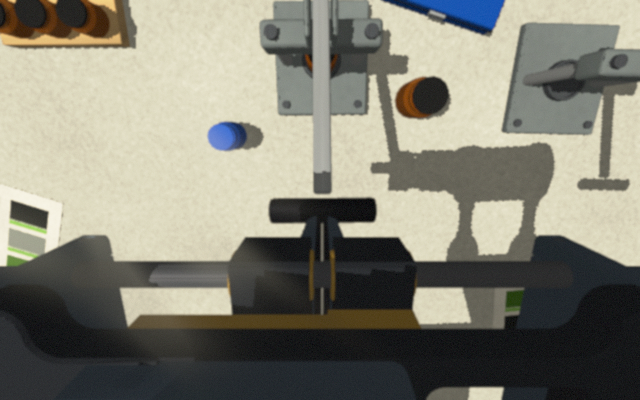

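```bash
python3 - <<'E'
import cv2,numpy as np
a=[cv2.resize(cv2.imread(f"pics/{n}.png")[225:290,335:420],None,fx=4.5,fy=4.5,interpolation=2) for n in("scene0","s8")]
cv2.imwrite("pics/c9.png",np.clip(np.hstack(a).astype(float)*2.2,0,255).astype('uint8'))
E
```

```text
(no output)
```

View pics/c9.png

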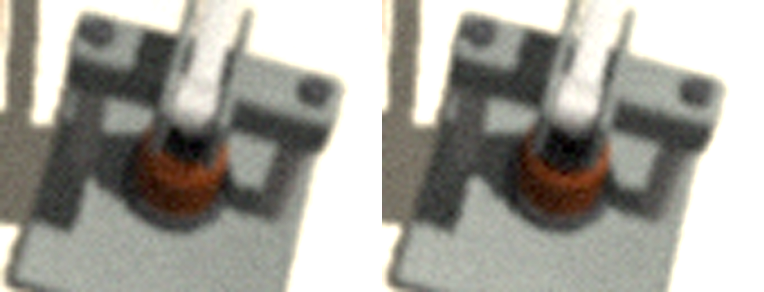

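Emit:
send_rows(steps=[0,0,-2,0,0,0,-4,0,0,0,-5,0,0,0,-5,0,0,0,-5,0,0,0,-5,0])

```text
clock: 13.07
tool_pos: [0.5149, 0.1559, 0.4035]
orientation: [3.134, 0.218, -0.003]
ft_force: [-0.5, -0.1, 0.1]
grip_width: 0.003
```

```bash
python3 -c "
from bench import bot
print(bot.hand_in())"
```

```text
the job is handed in; nothing more can be done
None
```

I worked the loaded press's lever, the left one in the top view, and handed the job in at about 13 s. I pushed the crossbar down with the closed fingers until it met the bottom stop, where the force jumped from 7 to about 17 N at a bar height of about 132 mm. I held it there for about 1 s, then followed it back up over about 3.5 s with the fingers staying on the bar.

- **Lever:** in the last scene picture the handle ends were back within about 1 pixel of where they started, so it is home.
- **Jar:** it stands at the same place in its seat in the before and after pictures.
- **Stopper:** it looks lower than at the start. I did not measure how deep it went; that it is in rests on the lever having reached its stop.
- **Empty press:** I never went near its handle and kept well above it on the way over. I did not measure its lever at the end.
- **Contact:** the tool ended about 10 cm above the handle with no force on it.

No checks failed or disagreed.

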